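# Change the fastener counter over to bolts

## Task

Change the fastener counter over to bolts: push its selector knob down and turn it clockwise until the pointer stands at the hex bolt sample, and let it spring fully up into its notch there. Only then press the round start button fully down and let it go. Leave the bin, the big bolt, the wrench and the screwdriver around the knob where they are.

Things in the scene. Friction and masses are not known exactly. Their poses are not given: they have to be found in the camera images.
- counter: the fastener counter, fixed: grey deck 60 mm high, with a round steel feeder bowl (180 mm across, rim 125 mm high) at its left end (+y, 235 mm from the knob). Origin: on the knob's axis at table level; x from front to back (away from the robot at yaw 0), z up. Deck: x -130 to 140, y -190 to 120 mm, top at z = 60 mm
- selector (a joint): turn of the knob (rad), growing clockwise from above. 0: parked, pointing 160 deg counter-clockwise from the counter's +x. Notches at 0 and, at the samples, 1.920, 2.793, 3.665; stops 0.06 beyond the ends. Pushed down it turns easily (0.05 Nm). Let go within 0.12 of a notch it centres itself and springs up; elsewhere it stays put, 8 mm down, so it can be regrasped. Play when seated 0.03
- selector_press (a joint): how far the knob is pushed down (m): 0 fully up, seated in a notch and locked against turning; 0.010 at its bottom stop. It turns out of a notch only when pushed down more than 8 mm, and must be kept pushed to pass over a notch, or it springs up into it. Spring: about 6 N at the top, 9 N at the bottom
- selector_grip (a point): on the knob's axis, 20 mm above its skirt (100 mm above the table when the knob is up; sinks with it). Black knob: round skirt 84 mm across, 8 mm thick; on it a grip bar 76 long, 16 wide, 38 mm tall, centred, with a 6 mm wedge nose and white line at the pointer end. x axis along the bar to the pointer, z up. Fingertips may push on the skirt beside the bar
- selector_aim (a point): point the knob's pointer aims at: 90 mm out from the knob's axis, along the bar; turns with the knob. Over a sample's centre when the knob is set to it
- sample_bolt: sample of the wanted kind: a steel hex bolt 42 mm long lying on a round aluminium base (44 mm across, 4 mm thick), fixed on the deck 90 mm from the knob's axis, 20 mm tall in all. Origin: centre of the base's underside. Which of the three sample places it has, and how it lies, varies
- sample_nut: sample of another kind: a hex nut 27 mm across flats on the same base, 18 mm tall in all, at another of the three places
- sample_washer: sample of another kind: a flat washer 36 mm across on the same base, 7 mm tall in all, at another of the three places
- start (a joint): travel of the start button (m): 0 up, 0.006 fully down; a spring, 5 N fully down
- start_top (a point): centre of the top face of the start button, a grey round button 40 mm across in a black housing on the deck, 145 mm right (-y) of the knob's axis; it is pushed straight down
- bin: blue open parts bin full of bolts, 160 x 110 x 70 mm, behind the counter; loose, to be left alone
- big_bolt: loose steel hex bolt, 120 mm long, lying on the table behind the counter; loose, to be left alone
- screwdriver: screwdriver, 170 mm, lying on the counter's deck along its edge nearest the robot; loose, to be left alone
- wrench: steel wrench, 190 mm, lying right of the counter (-y); loose, to be left alone

How it is judged:
By the outcome, as a careful person would: the job done as asked, in the order asked, and still so for the second after the job is handed in, with the robot touching nothing.
It also fails if it takes over 72 s, if anything falls off the work surface, if the arm or the gripper's body presses on something with over 40 N, if the wrist force passes 120 N, or if a joint passes its speed limit or range.

## Robot

A 7-joint arm with a two-finger parallel gripper is mounted at the origin on the work surface. World frame = base frame: x ahead of the robot, y to its left, z up, the work surface at z = 0. Lengths are in m, angles in rad, forces in N, time in s.
With the tool pointing down it reaches from about 0.4 to 0.85 m from the base axis. Payload 4.4 kg.
Tool frame: the origin (TCP) lies between the finger pads; the fingertips stand 11 mm ahead of it and the grasp point (between the pads) lies 8 mm behind it (arm.tip_reach is the distance from the TCP to the fingertips, in m); z points along the fingers, y is the line along which they close (so a half turn about z gives the same grasp; the last joint's range is limited). The gripper opens to 94 mm and grips with 3 to 60 N. Pads are 16 mm wide; open, the fingers measure 119 mm over their backs; the gripper's body (75 mm by 177 mm) begins 78 mm behind the grasp point.
Start: joints at [1.045, 0.628, 0.038, 1.517, -0.027, 0.996, -0.02], TCP at [0.288, -0.582, 0.216] pointing down, gripper open.
Joint ranges: [-3.06, 3.06], [-0.37, 2.12], [-1.25, 1.32], [0.18, 2.47], [-1.1, 4.24], [0.23, 1.98], [-2.94, 2.94]. Speed limits (rad/s): [2.57, 2.57, 3.14, 3.14, 3.14, 3.14, 3.14].

## Interface

Orientations are given as a rotation vector (axis times angle).
In Python, from rig import arm, cams, recognise, spot_point gives the robot as it stands.
- The arm moves only by the shell command python3 -m creep 'ROWS'. ROWS is JSON, a list of rows, each a list of 7 numbers: the closure, from -1 (fully open) to 1 (shut), so that 0 is half open, then the shift along the world's x, y, z in mm, then the turn, a rotation vector about the world's x, y, z in rad. A call has exactly 10 rows; each row shifts and turns the commanded pose from where the row before left it; what a row does not reach is not made up. A row lasts 1/10 s, in which the tool goes at most 50 mm and 8.59 degrees, less where a joint would pass 70% of its speed; a pose out of reach is approached as far as the arm can. A call is refused whole if a number of a shift passes 50 or a number of a turn 0.15, either way. A call with a gripper value outside its range is refused whole. The fingers move at their own pace and stop on an object; the grip force is fixed at half the most. Time passes only in rows, so rows that do not move let the fingers close, or fill a call up. It gives the time, the measured TCP pose, the force, the opening and the grip force at its end, in the units of the state.
- arm.get_state(): the state, without advancing time (a new reading comes with each control period).
- cams.grab_frame(name): name is "scene" or "top" or "wrist"; returns a dict with "img" (400x640x3 uint8, red, green, blue), "fx", "fy", "cx", "cy" (pixels), "R" (3x3) and "t" (3): a world point X has camera coordinates R X + t. Camera axes: x right, y down, z forward; pixel columns grow to the right and rows downward; lengths in m; the calibration is good to about 2 mm. A picture is of the moment at which its call begins. There is no depth.
- arm.sign_off(): hands the job in; it is judged then, once.
Trained networks look in a picture, given as the dict that the camera call returned (one of the last four; its "shot" number tells which), for a name from the list of things; names that differ only in an ending like _2 or _b are one class to them, and where a whole thing is asked for, a point or a joint stands for the part that bears it (a point fixed in the world has none). Each returns a list of dicts, best first, with "score" (0 to 1); they miss things now and then, are a little off and sometimes report something else, mostly with a low value. They report only what shows in the picture. A call takes as long as a camera call.
- recognise(picture, label): "centre" ([column, row] in pixels, amid what is visible of it).
- spot_point(picture, label): "centre" ([column, row] in pixels: a listed point, or the origin of a listed thing).
The state is a dict: "clock": time; "joints": joint angles; "joint_velocities": joint speeds; "joint_efforts": joint torques, N m; "eef_pos": TCP position; "orientation": TCP orientation; "ft_force": force on the tool from outside, world axes, zero at the start; "torque": the same for the moment, N m; "gripper_width": opening from 0.0 (shut) to 1.0 (fully open); "grip_force": force on a finger pad.
Only numpy, scipy, OpenCV 4.12 (cv2) and the standard library are available. Lean on these libraries where they do the work, as an engineer would, in place of code of your own. Each camera call takes 0.05 s, during which the arm holds its last target. There are 200 camera calls.

## Working session

There is one attempt and no reset: what is moved stays moved. The work goes in short steps, Python scripts to look and compute and a shell command to move; the robot and the scene stay as the last step left them, time stands still between calls to the robot, and variables do not carry over. Pictures are saved under pics/ and viewed, at most 10 in all, crops included, and the job is handed in when it is done.

```bash
mkdir -p pics
cat > h.py <<'E'
import numpy as np, cv2
from rig import arm, cams, recognise, spot_point
def ray(p,uv):
    d=np.array([(uv[0]-p['cx'])/p['fx'],(uv[1]-p['cy'])/p['fy'],1]);R=np.array(p['R']);t=np.array(p['t'])
    d=R.T@d; return -R.T@t, d/np.linalg.norm(d)
def tri(obs):
    A=np.zeros((3,3));b=np.zeros(3)
    for p,uv in obs:
        o,d=ray(p,uv);M=np.eye(3)-np.outer(d,d);A+=M;b+=M@o
    X=np.linalg.solve(A,b)
    return X,[np.linalg.norm((np.eye(3)-np.outer(*(2*[ray(p,uv)[1]])))@(X-ray(p,uv)[0])) for p,uv in obs]
def atz(p,uv,z):
    o,d=ray(p,uv);return o+d*(z-o[2])/d[2]
E
python3 - <<'E'
from h import *
P={n:cams.grab_frame(n) for n in('scene','top')}
for n in P: cv2.imwrite(f'pics/{n}0.png',P[n]['img'][:,:,::-1])
for l in ['selector_grip','selector_aim','sample_bolt','sample_nut','sample_washer','start_top','counter']:
    r={n:spot_point(P[n],l) for n in P}
    for n in r: print(l,n,[(np.round(q['centre'],1).tolist(),round(q['score'],2)) for q in r[n][:3]])
    if all(r.values()): X,e=tri([(P[n],r[n][0]['centre']) for n in P]);print('   ',X.round(4),np.round(e,4))
print(arm.get_state())
E
```

```text
selector_grip scene [([291.0, 182.2], 0.63)]
selector_grip top [([358.5, 235.2], 0.89)]
    [ 0.5376 -0.1205  0.1042] [0.0008 0.0008]
selector_aim scene []
selector_aim top []
sample_bolt scene [([308.9, 212.3], 0.55)]
sample_bolt top [([334.6, 208.2], 0.65), ([420.7, 260.7], 0.59), ([416.4, 170.4], 0.25)]
    [ 0.5997 -0.0671  0.0609] [0.0031 0.0031]
sample_nut scene [([255.5, 201.9], 0.62), ([213.4, 189.4], 0.61)]
sample_nut top [([393.2, 220.8], 0.6), ([461.6, 270.7], 0.38)]
    [ 0.5754 -0.2048  0.0577] [0.0058 0.0058]
sample_washer scene [([275.9, 213.4], 0.71)]
sample_washer top [([365.6, 195.4], 0.73)]
    [ 0.6282 -0.14    0.0718] [0.0026 0.0026]
start_top scene [([243.4, 171.2], 0.63)]
start_top top [([422.0, 263.3], 0.73)]
    [ 0.4828 -0.2608  0.0842] [0.006 0.006]
counter scene [([291.5, 212.8], 0.88)]
counter top [([355.0, 236.6], 0.71), ([462.6, 267.6], 0.25)]
    [ 0.5434 -0.1209  0.0039] [0.0024 0.0024]
{'clock': 0.8, 'joints': array([ 1.04521716,  0.62838309,  0.03850172,  1.51738671, -0.02699346,
        0.99629405, -0.02002647]), 'joint_velocities': array([-5.07485815e-04,  1.13140481e-03, -2.02214825e-04,  1.98108718e-05,
        2.66043702e-03,  8.80627528e-04,  1.46276868e-03]), 'joint_efforts': array([-7.12875026e-04, -5.49537241e+01,  1.14292894e+00, -1.86939472e+01,
       -5.22499660e-02,  1.55627512e-02,  5.23376218e-05]), 'eef_pos': array([ 0.28847161, -0.58250967,  0.21649368]), 'orientation': array([3.05892278e+00, 7.15791128e-01, 6.51520688e-05]), 'ft_force': array([0.26476227, 0.52880392, 0.39163057]), 'torque': array([-0.0048163 , -0.00430118,  0.00331587]), 'grip_force': 0.0, 'gripper_width': 1.0004113939506791}
```

Run:
```python
import cv2
t=cv2.imread('pics/top0.png')[120:340,230:530];s=cv2.imread('pics/scene0.png')[90:310,130:430]
cv2.imwrite('pics/a.png',cv2.resize(t,(800,586),interpolation=cv2.INTER_CUBIC));cv2.imwrite('pics/b.png',cv2.resize(s,(800,586),interpolation=cv2.INTER_CUBIC))
```

```text
(no output)
```

View pics/a.png

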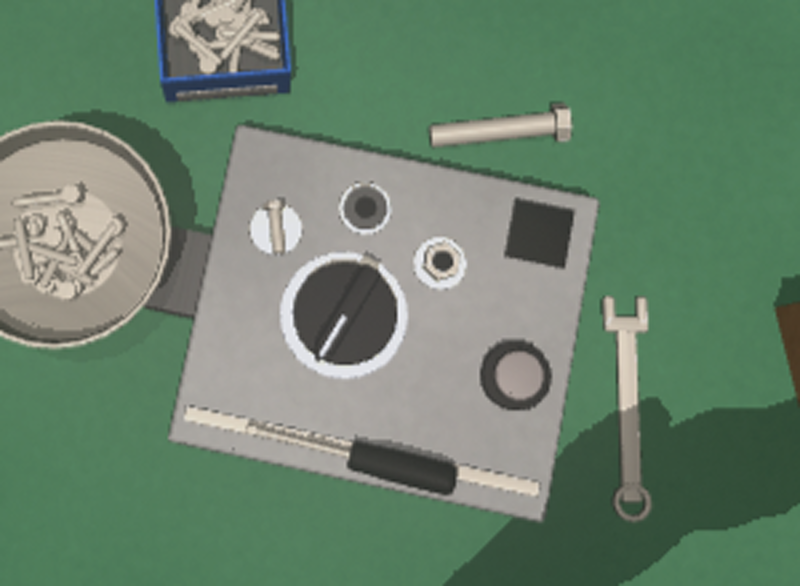

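View pics/b.png

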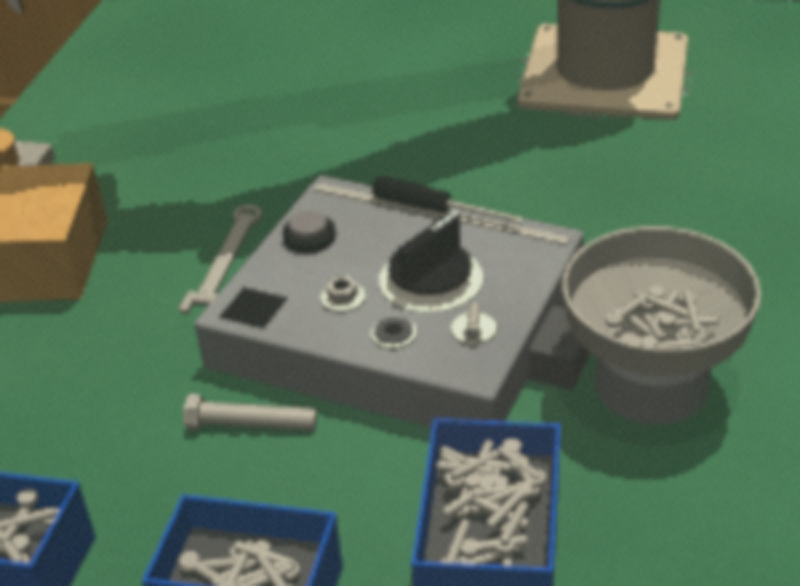

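The top view shows the bolt at the left sample place (276,230), the washer in the middle (365,207) and the nut at right (441,262). The knob is at (345,315) with its white line at (320,355), and the button is at (515,375). The scene view agrees. So the goal is notch 1.920. The networks' second bolt and nut hits are decoys. I'll move above the knob with the tool's y axis across the bar.

```bash
python3 -m creep '[[-1,12,23,1,0,0,0.107],[-1,12,23,1,0,0,0.107],[-1,12,23,1,0,0,0.107],[-1,12,23,1,0,0,0.107],[-1,12,23,1,0,0,0.107],[-1,12,23,1,0,0,0.107],[-1,12,23,1,0,0,0.107],[-1,12,23,1,0,0,0.107],[-1,12,23,1,0,0,0.107],[-1,12,23,1,0,0,0.107]]'
python3 -m creep '[[-1,12,23,1,0,0,0.107],[-1,12,23,1,0,0,0.107],[-1,12,23,1,0,0,0.107],[-1,12,23,1,0,0,0.107],[-1,12,23,1,0,0,0.107],[-1,12,23,1,0,0,0.107],[-1,12,23,1,0,0,0.107],[-1,12,23,1,0,0,0.107],[-1,12,23,1,0,0,0.107],[-1,12,23,1,0,0,0.107]]'
python3 -m creep '[[-1,9,1,0,0,0,0],[-1,0,0,0,0,0,0],[-1,0,0,0,0,0,0],[-1,0,0,0,0,0,0],[-1,0,0,0,0,0,0],[-1,0,0,0,0,0,0],[-1,0,0,0,0,0,0],[-1,0,0,0,0,0,0],[-1,0,0,0,0,0,0],[-1,0,0,0,0,0,0]]'
cat > look.py <<'E'
from h import *
import sys
P={n:cams.grab_frame(n) for n in('wrist','top','scene')}
cv2.imwrite(f'pics/{sys.argv[1]}.png',P['wrist']['img'][:,:,::-1])
for l in ['selector_grip','selector_aim','sample_bolt','sample_nut','sample_washer','start_top','counter']:
    r={n:spot_point(P[n],l) for n in P}
    for n in r: print(l,n,[(np.round(q['centre'],1).tolist(),round(q['score'],2)) for q in r[n][:2]])
    o=[(P[n],r[n][0]['centre']) for n in P if r[n]]
    if len(o)>1: X,e=tri(o);print('   ',X.round(4),np.round(e,4))
    z={'selector_grip':.1,'selector_aim':.1,'start_top':.084,'counter':0}.get(l,.06)
    if r['wrist']: print('   wrist at z',z,atz(P['wrist'],r['wrist'][0]['centre'],z).round(4))
s=arm.get_state();a=s['orientation'];print(s['eef_pos'],a,s['joints'].round(2),'yaw of tool y',np.degrees(np.arctan2(*cv2.Rodrigues(a)[0][[1,0],1])))
E
python3 look.py w1
```

```text
clock: 1.8
eef_pos: [0.4089, -0.3517, 0.2267]
orientation: [2.262, 2.18, -0.0]
ft_force: [0.4, -0.1, 0.3]
gripper_width: 1.0
grip_force: 0.0
clock: 2.8
eef_pos: [0.5289, -0.1217, 0.2367]
orientation: [0.834, 3.028, -0.0]
ft_force: [-0.1, -0.2, 0.5]
gripper_width: 1.001
grip_force: 0.0
clock: 3.8
eef_pos: [0.5375, -0.1215, 0.2365]
orientation: [-0.841, -3.027, -0.0]
ft_force: [-0.4, -0.0, 0.4]
gripper_width: 1.001
grip_force: 0.0
selector_grip wrist [([312.0, 192.6], 0.93)]
selector_grip top [([361.6, 232.9], 0.74)]
selector_grip scene [([292.0, 182.1], 0.7)]
    [ 0.5379 -0.1228  0.1042] [0.0036 0.0056 0.0042]
   wrist at z 0.1 [ 0.5352 -0.124   0.1   ]
selector_aim wrist []
selector_aim top []
selector_aim scene []
sample_bolt wrist [([388.0, 208.3], 0.65)]
sample_bolt top []
sample_bolt scene [([307.2, 213.2], 0.44)]
    [ 0.6052 -0.0657  0.0626] [0.0017 0.0017]
   wrist at z 0.06 [ 0.6059 -0.0639  0.06  ]
sample_nut wrist [([275.3, 247.7], 0.91)]
sample_nut top []
sample_nut scene [([259.8, 202.4], 0.75)]
    [ 0.5794 -0.2002  0.0616] [0.0025 0.0025]
   wrist at z 0.06 [ 0.5802 -0
[... 175 characters left out ...]
623] [0.0003 0.0003]
   wrist at z 0.06 [ 0.6233 -0.1421  0.06  ]
start_top wrist [([181.5, 213.1], 0.8)]
start_top top []
start_top scene [([224.5, 248.8], 0.63), ([243.7, 169.6], 0.62)]
    [ 0.5036 -0.3797 -0.1911] [0.0302 0.0302]
   wrist at z 0.084 [ 0.4855 -0.2597  0.084 ]
counter wrist [([288.1, 310.3], 0.67), ([314.7, 169.8], 0.6)]
counter top [([353.5, 240.3], 0.97)]
counter scene [([291.0, 213.2], 0.81), ([222.3, 250.6], 0.25)]
    [ 0.5842 -0.1389  0.1002] [0.0803 0.064  0.0558]
   wrist at z 0 [ 0.6964 -0.2648  0.    ]
[ 0.5374702  -0.12145335  0.23645615] [-8.40569989e-01 -3.02695128e+00 -4.95518323e-05] [ 0.56  0.51 -0.58  1.76  0.33  0.97  0.87] yaw of tool y 58.96055786827966
```

View pics/w1.png

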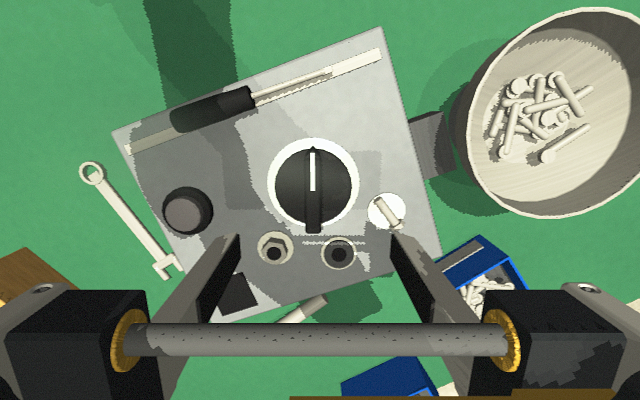

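The wrist view shows the bar upright in the image, with its nose at (313,148) and tail at (313,232), so the tool is aligned with it. The bolt sample is at (386,210), next to the knob on the clockwise side. I'll descend and grip.

```bash
python3 -m creep '[[-1,-1,-2,-15,0,0,0],[-1,0,0,-20,0,0,0],[-1,0,0,-20,0,0,0],[-1,0,0,-20,0,0,0],[-1,0,0,-20,0,0,0],[-1,0,0,-15,0,0,0],[-1,0,0,-15,0,0,0],[-1,0,0,-10,0,0,0],[-1,0,0,-6,0,0,0],[-1,0,0,0,0,0,0]]'
python3 -m creep '[[0,0,0,0,0,0,0],[0.5,0,0,0,0,0,0],[1,0,0,0,0,0,0],[1,0,0,0,0,0,0],[1,0,0,0,0,0,0],[1,0,0,0,0,0,0],[1,0,0,0,0,0,0],[1,0,0,0,0,0,0],[1,0,0,0,0,0,0],[1,0,0,0,0,0,0]]'
python3 -c "
from h import *
s=arm.get_state();print(s['torque'],s['ft_force'])"
```

```text
clock: 6.0
eef_pos: [0.5362, -0.1234, 0.095]
orientation: [-0.84, -3.026, 0.0]
ft_force: [0.5, 0.3, 1.4]
gripper_width: 0.999
grip_force: 0.0
clock: 7.0
eef_pos: [0.5365, -0.1235, 0.0955]
orientation: [-0.841, -3.027, -0.0]
ft_force: [-0.3, 0.2, -0.4]
gripper_width: 0.186
grip_force: 0.0
[ 0.03273986 -0.04554564  0.00700668] [-0.25971553  0.22467425 -0.44029194]
```

```bash
python3 -m creep '[[1,0,0,0,0,0,0],[1,0,0,0,0,0,0],[1,0,0,0,0,0,0],[1,0,0,0,0,0,0],[1,0,0,-3,0,0,0],[1,0,0,-3,0,0,0],[1,0,0,-3,0,0,0],[1,0,0,-3,0,0,0],[1,0,0,0,0,0,0],[1,0,0,0,0,0,0]]'
```

```text
clock: 8.0
eef_pos: [0.5365, -0.1236, 0.0853]
orientation: [0.84, 3.026, -0.002]
ft_force: [-4.3, 0.6, 17.8]
gripper_width: 0.171
grip_force: 30.0
```

Bottomed: 10 mm down at 18 N. Now I'll turn clockwise, 1.92 rad in all.

```bash
python3 -m creep '[[1,0,0,0,0,0,-0.05],[1,0,0,0,0,0,-0.1],[1,0,0,0,0,0,-0.1],[1,0,0,0,0,0,-0.1],[1,0,0,0,0,0,-0.1],[1,0,0,0,0,0,-0.1],[1,0,0,0,0,0,-0.1],[1,0,0,0,0,0,-0.1],[1,0,0,0,0,0,-0.1],[1,0,0,0,0,0,-0.1]]'; python3 -c "
from h import *
s=arm.get_state();print(s['torque'],s['joints'].round(2))"
```

```text
clock: 9.0
eef_pos: [0.5355, -0.1242, 0.0853]
orientation: [-2.137, -2.303, 0.003]
ft_force: [-6.5, -0.3, 18.4]
gripper_width: 0.172
grip_force: 30.0
[-0.12390386  1.46314775  0.0239865 ] [ 0.3   0.68 -0.19  1.91  0.22  0.58  0.04]
```

```bash
python3 -m creep '[[1,0,0,0,0,0,-0.12],[1,0,0,0,0,0,-0.12],[1,0,0,0,0,0,-0.12],[1,0,0,0,0,0,-0.12],[1,0,0,0,0,0,-0.12],[1,0,0,0,0,0,-0.12],[1,0,0,0,0,0,-0.12],[1,0,0,0,0,0,-0.09],[1,0,0,0,0,0,-0.04],[1,0,0,0,0,0,0]]'; python3 look.py w2 | grep -A4 -E "aim|grip|bolt|yaw"
```

```text
clock: 10.0
eef_pos: [0.5343, -0.1237, 0.0853]
orientation: [-2.962, -1.045, 0.005]
ft_force: [-8.6, 0.3, 21.1]
gripper_width: 0.168
grip_force: 30.0
selector_grip wrist [([314.7, 252.6], 0.87)]
selector_grip top []
selector_grip scene [([290.1, 185.9], 0.93)]
    [ 0.5368 -0.1233  0.0907] [0.0011 0.0011]
   wrist at z 0.1 [ 0.5404 -0.1193  0.1   ]
selector_aim wrist [([316.6, 254.0], 0.52)]
selector_aim top []
selector_aim scene [([305.1, 216.8], 0.78), ([316.6, 291.9], 0.64)]
    [ 0.4982 -0.1265 -0.0321] [0.034 0.034]
   wrist at z 0.1 [ 0.5404 -0.1207  0.1   ]
sample_bolt wrist [([317.5, 92.3], 0.55)]
sample_bolt top [([333.1, 209.5], 0.71)]
sample_bolt scene [([306.6, 212.0], 0.57)]
    [ 0.6017 -0.0681  0.0626] [0.0048 0.0048 0.0015]
   wrist at z 0.06 [ 0.6066 -0.068   0.06  ]
sample_nut wrist [([442.4, 256.8], 0.65)]
sample_nut top []
--
[ 0.53435523 -0.12375066  0.08529488] [-2.96095995 -1.04611236  0.00447901] [ 0.13  0.67  0.08  1.92 -0.09  0.56 -0.63] yaw of tool y -51.08333104596269
```

View pics/w2.png

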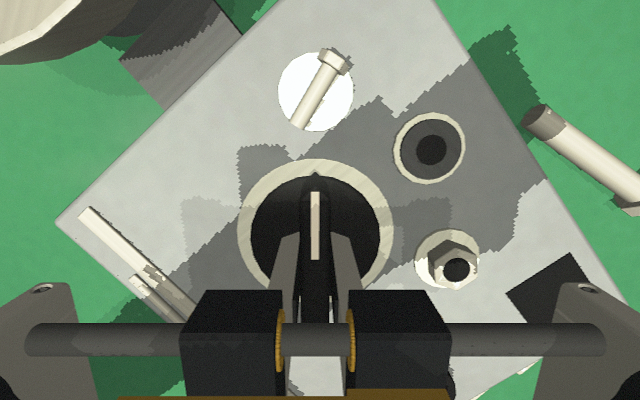

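The pointer's white line (315,225) aims straight at the bolt sample (316,90). I'll let the knob rise, release it and go up.

```bash
python3 -m creep '[[1,0,0,3,0,0,0],[1,0,0,3,0,0,0],[1,0,0,3,0,0,0],[1,0,0,2,0,0,0],[1,0,0,0,0,0,0],[0.6,0,0,0,0,0,0],[0.6,0,0,0,0,0,0],[0.6,0,0,0,0,0,0],[0.6,0,0,0,0,0,0],[0.6,0,0,0,0,0,0]]'
python3 -m creep '[[0.6,0,0,5,0,0,0],[0.6,0,0,10,0,0,0],[0.6,0,0,15,0,0,0],[0.6,0,0,20,0,0,0],[0.6,0,0,20,0,0,0],[0.6,0,0,20,0,0,0],[0.6,0,0,20,0,0,0],[0.6,0,0,20,0,0,0],[0.6,0,0,0,0,0,0],[0.6,0,0,0,0,0,0]]'; python3 look.py w3
```

```text
clock: 12.2
eef_pos: [0.5366, -0.1234, 0.0944]
orientation: [-2.962, -1.047, -0.0]
ft_force: [-0.3, -0.3, 0.9]
gripper_width: 0.199
grip_force: 0.0
clock: 13.2
eef_pos: [0.5365, -0.1235, 0.225]
orientation: [2.961, 1.047, 0.002]
ft_force: [-0.7, 0.2, -0.0]
gripper_width: 0.204
grip_force: 0.0
selector_grip wrist [([315.3, 198.4], 0.74), ([257.9, 265.0], 0.27)]
selector_grip top []
selector_grip scene [([289.8, 182.8], 0.72), ([312.3, 293.0], 0.24)]
    [ 0.536  -0.1251  0.1006] [0.0002 0.0002]
   wrist at z 0.1 [ 0.5359 -0.1254  0.1   ]
selector_aim wrist []
selector_aim top []
selector_aim scene [([304.9, 210.5], 0.86)]
sample_bolt wrist [([315.6, 101.1], 0.83)]
sample_bolt top [([336.5, 206.6], 0.58)]
sample_bolt scene [([308.7, 212.7], 0.7)]
    [ 0.605  -0.0686  0.0634] [0.0026 0.0058 0.0051]
   wrist at z 0.06 [ 0.6076 -0.068   0.06  ]
sample_nut wrist [([394.4, 203.3], 0.85)]
sample_nut top []
sample_nut scene [([253.7, 201.2], 0.43)]
    [ 0.5783 -0.21    0.0602] [0.0047 0.0047]
   wrist at z 0.06 [ 0.5783 -0.205   0.06  ]
sample_washer wrist [([378.9, 134.1], 0.6)]
sample_washer top []
sample_washer scene [([273.5, 216.5], 0.65), ([295.8, 169.5], 0.27)]
    [ 0.6245 -0.146   0.0566] [0.0048 0.0048]
   wrist at z 0.06 [ 0.6237 -0.1404  0.06  ]
start_top wrist [([381.7, 295.1], 0.79)]
start_top top [([419.4, 264.5], 0.43)]
start_top scene [([246.0, 173.0], 0.52)]
    [ 0.4846 -0.2569  0.0797] [0.0066 0.0086 0.0027]
   wrist at z 0.084 [ 0.4911 -0.2586  0.084 ]
counter wrist [([314.4, 175.2], 0.81)]
counter top []
counter scene [([293.6, 209.8], 0.6), ([276.0, 214.0], 0.41)]
    [ 0.539  -0.1199  0.0113] [0.0018 0.0018]
   wrist at z 0 [ 0.5375 -0.1231  0.    ]
[ 0.53648034 -0.12348632  0.22448067] [-2.96187049e+00 -1.04727715e+00 -6.55045273e-05] [ 0.1   0.48  0.11  1.79 -0.06  0.88 -0.65] yaw of tool y -51.054195651438235
```

View pics/w3.png

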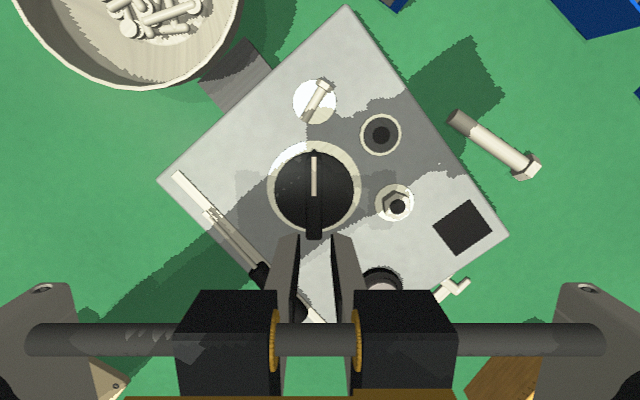

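The pointer stands at the bolt (315,100), and the grip point measures 100.6 mm high (90.7 mm when pushed down), so the knob is seated. Next I'll go above the button with the fingers shut.

```bash
python3 -m creep '[[1,-5,-13.5,-2,0,0,0],[1,-5,-13.5,-2,0,0,0],[1,-5,-13.5,-2,0,0,0],[1,-5,-13.5,-2,0,0,0],[1,-5,-13.5,-2,0,0,0],[1,-5,-13.5,-2,0,0,0],[1,-5,-13.5,-2,0,0,0],[1,-5,-13.5,-2,0,0,0],[1,-5,-13.5,-2,0,0,0],[1,-5,-13.5,-2,0,0,0]]'; python3 -m creep '[[1,0,0,0,0,0,0],[1,0,0,0,0,0,0],[1,0,0,0,0,0,0],[1,0,0,0,0,0,0],[1,0,0,0,0,0,0],[1,0,0,0,0,0,0],[1,0,0,0,0,0,0],[1,0,0,0,0,0,0],[1,0,0,0,0,0,0],[1,0,0,0,0,0,0]]';python3 look.py w4 | grep -A5 -E "^sel|start|yaw"
```

```text
clock: 15.4
eef_pos: [0.4861, -0.2596, 0.2043]
orientation: [2.962, 1.047, 0.0]
ft_force: [0.2, -0.3, -0.1]
gripper_width: 0.005
grip_force: 0.0
clock: 16.4
eef_pos: [0.4865, -0.2585, 0.2045]
orientation: [-2.962, -1.047, -0.0]
ft_force: [0.1, -0.7, -0.3]
gripper_width: 0.004
grip_force: 0.0
selector_grip wrist [([221.7, 54.8], 0.75)]
selector_grip top [([357.9, 236.7], 0.97)]
selector_grip scene [([290.8, 184.2], 0.82)]
    [ 0.5355 -0.1211  0.0956] [0.0006 0.0021 0.0016]
   wrist at z 0.1 [ 0.5361 -0.123   0.1   ]
selector_aim wrist []
selector_aim top []
selector_aim scene [([305.4, 211.8], 0.95)]
sample_bolt wrist []
sample_bolt top [([395.3, 220.3], 0.57), ([333.3, 208.8], 0.54)]
sample_bolt scene [([307.2, 213.6], 0.55)]
    [ 0.5723 -0.1399  0.0383] [0.066 0.066]
sample_nut wrist [([330.6, 82.4], 0.58), ([366.8, 244.8], 0.33)]
--
start_top wrist [([315.9, 197.1], 0.55), ([221.7, 56.7], 0.49)]
start_top top [([421.0, 263.1], 0.42)]
start_top scene [([245.8, 171.7], 0.44)]
    [ 0.4849 -0.2573  0.0837] [0.0037 0.0053 0.0026]
   wrist at z 0.084 [ 0.4881 -0.2593  0.084 ]
counter wrist [([251.6, 67.6], 0.75)]
counter top [([356.4, 236.4], 0.74), ([362.7, 287.4], 0.58)]
counter scene [([292.7, 214.0], 0.73)]
--
[ 0.48649244 -0.25849472  0.20449805] [2.96182836e+00 1.04738115e+00 8.18369463e-05] [ 0.36  0.5   0.11  1.81 -0.07  0.83 -0.38] yaw of tool y -51.05010676906696
```

View pics/w4.png

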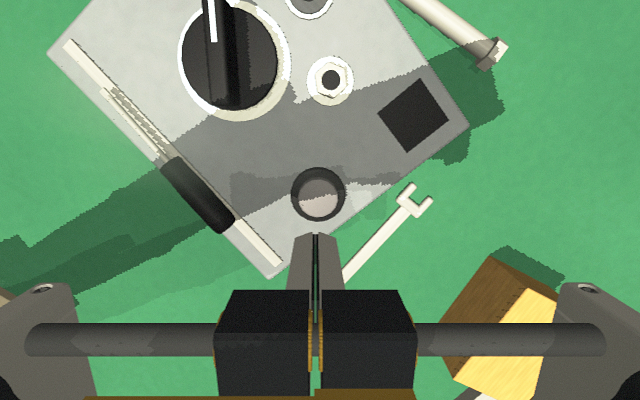

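The button is at (318,196), right ahead of the fingers. Before pressing I'll check the knob height more firmly.

Run:
```python
from h import *
S=[];Tt=[]
for i in range(5):
    for n,L in(('scene',S),('top',Tt)):
        p=cams.grab_frame(n);r=spot_point(p,'selector_grip')
        if r:L.append(r[0]['centre'])
        if n=='scene': ps=p
        else: pt=p
print(np.median(S,0),np.median(Tt,0),np.std(S,0)); print(tri([(ps,np.median(S,0)),(pt,np.median(Tt,0))]))
a=cv2.imread('pics/scene0.png');b=ps['img'][:,:,::-1]
c=[cv2.resize(x[160:220,260:340],(400,300),interpolation=cv2.INTER_CUBIC) for x in(a,b)]
cv2.imwrite('pics/cmp.png',np.hstack(c))
```

```text
[290.4 181.2] [359.  236.4] [1.08885261 1.91895805]
(array([ 0.53511068, -0.12197206,  0.10534695]), [np.float64(0.0013073233768138585), np.float64(0.0013073233768138618)])
```

View pics/cmp.png

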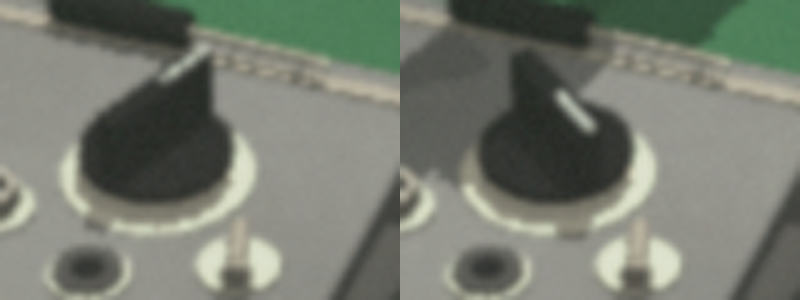

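The skirt's lower edge stands at the same row (203) in both crops, before and after, so the knob is fully up and points at the bolt. I'll press the button now.

```bash
python3 -m creep '[[1,0,0,-20,0,0,0],[1,0,0,-20,0,0,0],[1,0,0,-20,0,0,0],[1,0,0,-20,0,0,0],[1,0,0,-15,0,0,0],[1,0,0,-8,0,0,0],[1,0,0,-4,0,0,0],[1,0,0,-3,0,0,0],[1,0,0,-2,0,0,0],[1,0,0,0,0,0,0]]'
```

```text
clock: 19.6
eef_pos: [0.4869, -0.2587, 0.093]
orientation: [2.961, 1.047, 0.001]
ft_force: [-0.5, 0.2, 1.9]
gripper_width: 0.005
grip_force: 0.8
```

```bash
python3 -m creep '[[1,0,0,-2,0,0,0],[1,0,0,-2,0,0,0],[1,0,0,-1,0,0,0],[1,0,0,-1,0,0,0],[1,0,0,-1,0,0,0],[1,0,0,-1,0,0,0],[1,0,0,0,0,0,0],[1,0,0,0,0,0,0],[1,0,0,0,0,0,0],[1,0,0,0,0,0,0]]'
```

```text
clock: 20.6
eef_pos: [0.4869, -0.2587, 0.0869]
orientation: [2.961, 1.047, 0.002]
ft_force: [-3.5, 2.9, 23.6]
gripper_width: 0.008
grip_force: 11.6
```

It bottomed at 24 N. Lifting off and clear.

```bash
python3 -m creep '[[1,0,0,4,0,0,0],[1,0,0,5,0,0,0],[1,0,0,10,0,0,0],[1,0,0,20,0,0,0],[1,0,0,20,0,0,0],[1,0,0,20,0,0,0],[1,0,0,20,0,0,0],[1,0,0,20,0,0,0],[1,0,0,0,0,0,0],[1,0,0,0,0,0,0]]'; python3 look.py w5 | grep -A4 -E "^selector_g|start"
```

```text
clock: 21.6
eef_pos: [0.4863, -0.2583, 0.2033]
orientation: [-2.962, -1.047, 0.0]
ft_force: [0.5, 0.0, -0.1]
gripper_width: 0.005
grip_force: 0.0
selector_grip wrist [([221.0, 54.9], 0.79)]
selector_grip top [([360.7, 236.4], 0.77)]
selector_grip scene [([289.6, 181.6], 0.56)]
    [ 0.5355 -0.1246  0.1043] [0.0006 0.0006 0.0008]
   wrist at z 0.1 [ 0.5355 -0.1227  0.1   ]
selector_aim wrist [([442.4, 29.0], 0.46)]
selector_aim top []
--
start_top wrist [([317.2, 198.3], 0.88)]
start_top top [([421.8, 263.8], 0.38)]
start_top scene [([244.2, 171.9], 0.42)]
    [ 0.4841 -0.2602  0.0818] [0.0034 0.0063 0.0045]
   wrist at z 0.084 [ 0.488  -0.2606  0.084 ]
counter wrist [([253.1, 71.0], 0.98)]
counter top [([356.3, 241.0], 0.94)]
```

View pics/w5.png

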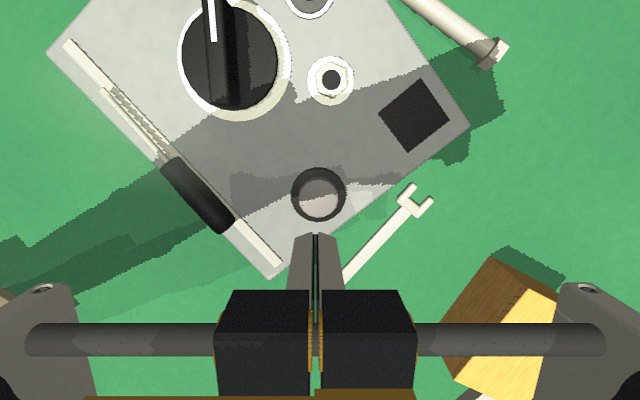

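The picture matches the one before the press: button up at (318,196), knob unchanged, wrench, screwdriver and big bolt in place, arm clear.

```bash
python3 -c "
from rig import arm
print(arm.sign_off())"
```

```text
the job is handed in; nothing more can be done
None
```

The knob is seated fully up in its notch at the hex bolt sample; after that the start button was pressed to its stop and released, the loose items I could see had not moved, and the job was handed in at about 22 s on the robot's clock.

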